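Draw the dosing pump's piston out to its ring for a seal check

TASK

The piston of the dosing pump needs looking at: lift the pump's clear hinged guard gently by its front bar until it rests open on its stop and leave it there, then take the piston by its black knob and draw it straight up, without wrenching it sideways in its snug bore, until the red ring has just come fully out of the bore (its lower edge level with the bore's mouth or up to 1 cm above it). Never pull the piston right out, leave the things round about undisturbed, and finish while still gripping the piston and holding it still at that height.

Things in the scene. Friction and masses are not known exactly. Their poses are not given: they have to be found in the camera images.
- pump: benchtop dosing pump, fixed to the cart: white base plate 165 x 124 x 8 mm (x = -70 to +95 mm), aluminium pump block 56 x 56 mm, top at z = 68 mm, behind it a white drive housing with blue band, 116 mm wide, front face at x = 49 mm, top at z = 130 mm. Origin on the cart top straight below the axis of the upright bore; its x points back to the guard's hinge, y to its left, z up.
- bore_mouth (a point): centre of the mouth of the bore, on the top of the pump block, 68 mm above the cart top; fixed to the pump with its axes. The bore is 17.5 mm wide and 56 mm deep, closed at the bottom.
- guard (a joint): angle of the clear guard with blue frame over the pump block: 0 = shut (level), grows as its front edge is lifted, 1.75 = fully open on its stop, leaning 10 degrees back past upright. It starts between 0 and 0.3. The hinge is stiff (0.22 N m), so it stays where it is left. Guard 0.18 kg.
- guard_hinge (a point): middle of the guard's hinge, fixed to the pump: 75 mm behind the bore axis, 140 mm above the cart top; the hinge axis is the pump's y.
- guard_bar (a point): middle of the round steel bar at the guard's front edge: 10 mm thick, parallel to the hinge, 165 mm from it, 78 mm clear between its arms, 39 mm gap to the guard's frame: pinch it from above near the fingertips; it turns in the fingers as the guard swings. At angle a it is 165 mm * cos(a) in front of and 165 mm * sin(a) above the hinge. Shut, it is 90 mm in front of the bore axis.
- piston: loose piston, 0.08 to 0.17 kg, 103 mm long: white ceramic rod 16 mm thick with a red ring and on top a black knob. Origin at the centre of its foot, z along the rod to the knob. At the start it stands in the bore, foot on the bore's bottom (12 mm above the cart top), with 18 mm of rod showing below the knob.
- piston_knob (a point): middle of the knob's round waist, 22 mm thick, 86 mm above the piston's foot: the place to grip. The waist runs from 74 to 97 mm above the foot, a 28 mm flange from 97 to 102 mm. At the start it is 98 mm above the cart top.
- piston_ring (a point): on the piston's axis at the lower edge of the red ring, 30 mm above the foot; the ring is 6 mm wide and reaches up to 36 mm. At the start it is hidden 26 mm below the bore's mouth.
- timer: bystander, loose: white kitchen-type timer 44 x 60 x 16 mm, origin under its centre
- vial_green: bystander, loose: small clear vial with green cap, 22 mm thick, 49 mm tall, origin under its centre
- bottle_red: bystander, loose: small white bottle with red cap, 33 mm thick, 66 mm tall, origin under its centre
- petri: bystander, loose: flat clear round dish, 63 mm wide, 15 mm tall, origin under its centre

How it is judged:
On the way, in this order (a step that is already met when the one before it is completed fails the run):
1. the guard is open on its stop, the piston still home in its bore (value of joint guard above 1.65 rad and z of piston_ring in the frame of bore_mouth below -0.02 m), for 0.2 s.
2. the piston is drawn out in the fingers until the red ring is just clear of the bore (z of piston_ring in the frame of bore_mouth between -0.0015 and 0.012 m and horizontal distance between piston_ring and bore_mouth below 0.004 m and angle between the z axis of piston and the z axis of pump, either way round below 0.1 rad and contact force between the fingers and piston above 1 N), for 0.2 s.
At the end, for the whole second after the job is handed in: The guard is open on its stop (within 0.1 rad), the piston is gripped in the fingers (over 1 N) and still (under 20 mm/s), its foot still in the bore and in line with it, and the lower edge of the red ring is between 1.5 mm below and 12 mm above the bore's mouth, through the last second (all of step 2 and value of joint guard above 1.65 rad and linear speed of piston below 0.02 m/s); the arm keeps its last pose, push and grip.
It fails at once if the guard is swung hard (faster than 1.5 rad/s either way) (velocity of joint guard above 1.5 rad/s or velocity of joint guard below -1.5 rad/s).
It fails at once if the piston is wrenched against its bore (over 20 N) (contact force between piston and pump above 20 N).
It fails at once if the piston is pulled right out of the bore (z of piston_ring in the frame of bore_mouth above 0.028 m).
It fails at once if a bystander is moved by more than 30 mm or tipped over (distance of any of timer, vial_green, bottle_red, petri from where it was at the start of the episode above 0.03 m or angle between any of timer, vial_green, bottle_red, petri's own z axis and vertical above 0.5 rad).
It also fails if it takes over 58 s, if anything falls off the work surface, if the arm or the gripper's body presses on something with over 40 N, if the wrist force passes 120 N, or if a joint passes its speed limit or range.

ROBOT

A 6-joint arm with a two-finger parallel gripper is mounted at the origin on a cart in front of the work surface, level with it; the furniture and walls round the work are solid. World frame = base frame: x ahead of the robot, y to its left, z up, the work surface at z = 0. Lengths are in m, angles in rad, forces in N, time in s.
With the tool pointing down it reaches from about 0.25 to 0.725 m from the base axis. Payload 4 kg.
Tool frame: the origin (TCP) lies midway between the tips of the shut fingers; the grasp point (between the pads) lies 19 mm behind it; z points along the fingers, y is the line along which they close (so a half turn about z gives the same grasp; the last joint's range is limited). The gripper opens to 85 mm and grips with 20 to 120 N. Pads are 22 mm wide; open, the fingers measure 114 mm over their backs; the gripper's body (76 mm by 85 mm) begins 54 mm behind the grasp point. The pads swing forward as they close: fully open they stand 13 mm farther back than shut.
Start: joints at [0, 0.241, 0.005, 1.335, 0, 1.571], TCP at [0.5, -0, 0.231] pointing down, gripper open.
Joint ranges: [-2.72, 2.72], [-1.05, 1.87], [-1.09, 1.28], [-1.99, 2.15], [-1.42, 1.44], [-3.14, 3.14]. Speed limits (rad/s): [2.79, 2.79, 3.14, 3.14, 3.14, 3.14].

INTERFACE

Orientations are given as [roll, pitch, yaw] about the fixed x, y, z axes, in that order (R = Rz(yaw) Ry(pitch) Rx(roll)).
In Python, from workcell import telemetry, imaging, workorder gives the robot as it stands.
- The arm moves only by the tool play_rows, never from a script. Its argument "series" is a list of rows, each a list of 7 numbers: the turn, a rotation vector about the world's x, y, z in degrees, then the shift along the world's x, y, z in mm, then the gripper command: -1 is fully open, 1 is shut, values between are in proportion. In form: [[rx, ry, rz, x, y, z, jaw], ...]. A call has 1 to 8 rows; each row is the pose to reach, as a shift and turn from the pose commanded when the call began; what a row does not reach only later rows make up. A row lasts 1/12 s, in which the tool goes at most 41.7 mm and 7.16 degrees, less where a joint would pass 70% of its speed; a pose out of reach is approached as far as the arm can. A call with a gripper value outside its range is refused whole. The fingers move at their own pace and stop on an object; the grip force is fixed at half the most. Time passes only in rows, so rows that repeat a pose let the fingers close. It gives the time, the measured TCP pose, the force, the opening and the grip force at its end, in the units of the state.
- telemetry.read_state(): the state, without advancing time (a new reading comes with each control period).
- imaging.capture(name): name is "scene" or "side" or "wrist"; returns a dict with "color" (384x512x3 uint8, red, green, blue), "depth" (384x512 float32, m along the optical axis (not along the pixel's ray), 0 where there is no reading), "fx", "fy", "cx", "cy" (pixels), "R" (3x3) and "t" (3): a world point X has camera coordinates R X + t; the wrist camera has in their place "T_tool_cam" (4x4, takes a point from camera to tool coordinates, whose origin is the TCP and whose axes are the flange's). Camera axes: x right, y down, z forward; pixel columns grow to the right and rows downward; lengths in m; the calibration is good to about 2 mm. A picture is of the moment at which its call begins: read the wrist's pose just before it.
- workorder.close_job(): hands the job in; it is judged then, once.
The state is a dict: "clock": time; "joint_positions": joint angles; "qvel": joint speeds; "effort": joint torques, N m; "position": TCP position; "tcp_rot": TCP orientation; "force": force on the tool from outside, world axes, zero at the start; "torque": the same for the moment, N m; "grip_width": opening from 0.0 (shut) to 1.0 (fully open); "finger_force": force on a finger pad.
Only numpy, scipy, OpenCV 4.12 (cv2) and the standard library are available. Lean on these libraries where they do the work, as an engineer would, in place of code of your own. Each camera call takes 0.05 s, during which the arm holds its last target. There are 200 camera calls.

## Working session

There is one attempt and no reset: what is moved stays moved. The work goes in short steps, Python scripts to look and compute and a tool call to move; the robot and the scene stay as the last step left them, time stands still between calls to the robot, and variables do not carry over. Pictures are saved under pics/ and viewed, at most 10 in all, crops included, and the job is handed in when it is done.

Besides the shell and the picture viewer there is one more tool, called after "Request:" as name([rows], argument=value, ...), one row to a line, values as JSON. play_rows: Moves the arm, as the interface text tells. Its arguments: {"type":"object","properties":{"series":{"type":"array","items":{"type":"array","items":{"type":"number"}}}},"required":["series"]}

```bash
mkdir -p pics; cat > h.py <<'E'
import numpy as np,cv2
from workcell import telemetry,imaging,workorder
def cap(n):
    c=imaging.capture(n); np.savez(f'{n}.npz',**c); return c
def world(c,u,v,z=None):
    d=c['depth'][v,u] if z is None else z
    p=np.array([(u-c['cx'])/c['fx'],(v-c['cy'])/c['fy'],1])*d
    return c['R'].T@(p-c['t'])
def proj(c,X):
    p=c['R']@np.array(X)+c['t']; return np.array([c['cx']+c['fx']*p[0]/p[2],c['cy']+c['fy']*p[1]/p[2]])
E
python3 - <<'E'
from h import *
a=cap('scene');b=cap('side')
for n,c in(('scene',a),('side',b)):
    cv2.imwrite(f'pics/{n}0.png',cv2.resize(c['color'][...,::-1],(800,600)))
    print(n,-c['R'].T@c['t'],c['R'][2],c['fx'])
s=telemetry.read_state();print(s)
E
```

```text
scene [ 0.19306071 -0.40023127  0.75873616] [ 0.41969715  0.50500536 -0.75420414] 349.712970427673
side [ 0.43164015 -0.63204615  0.62468624] [ 0.16224242  0.78619245 -0.59630432] 391.50929616297435
{'clock': 0.1, 'joint_positions': array([-3.30201083e-05,  2.41366506e-01,  3.86724782e-03,  1.33523722e+00,
       -3.58653581e-06,  1.57082160e+00]), 'qvel': array([ 0.00027595, -0.00199989,  0.00366393, -0.00030204, -0.00016459,
        0.00022016]), 'effort': array([-3.57412864e-04, -3.73140085e+01,  2.53010201e+01,  1.07858295e-02,
        2.43542411e-05, -2.54672034e-05]), 'position': array([ 4.99422948e-01, -1.75795134e-05,  2.30490756e-01]), 'tcp_rot': array([-3.13965250e+00,  3.63557139e-06,  1.57073804e+00]), 'force': array([ 0.48424429,  0.79135978, -0.07530456]), 'torque': array([-0.00568942, -0.00193978,  0.01645002]), 'finger_force': 0.0, 'grip_width': 0.999183851467436}
```

View pics/scene0.png

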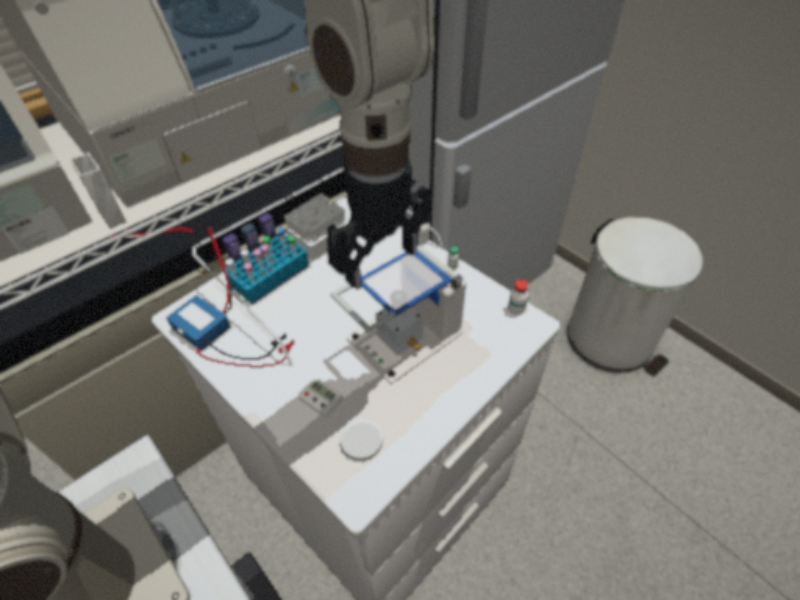

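View pics/side0.png

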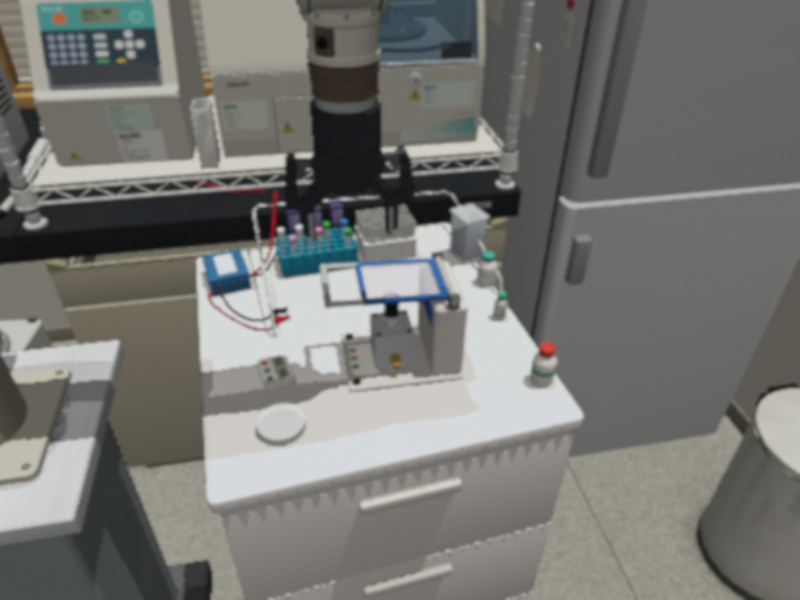

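The side view shows the pump roughly aligned with world x: plate corners near (352,387) and (463,377), knob near (391,306), and the bar at left near (326,283). The guard is nearly shut. I'll enlarge both views to pick points.

```bash
python3 - <<'E'
from h import *
a=np.load('scene.npz');b=np.load('side.npz')
A=cv2.resize(a['color'][150:250,205:305,::-1],None,fx=4,fy=6)
A=cv2.resize(a['color'][150:250,205:305,::-1],(400,400),interpolation=cv2.INTER_CUBIC)
B=cv2.resize(b['color'][155:255,200:300,::-1],(400,400),interpolation=cv2.INTER_CUBIC)
cv2.imwrite('pics/crop.png',np.hstack([A,B]))
def onplane(c,u,v,z):
    d=c['R'].T@np.array([(u-c['cx'])/c['fx'],(v-c['cy'])/c['fy'],1]);o=-c['R'].T@c['t']
    return np.round(o+d*(z-o[2])/d[2],4)
k=.64
print('side FR',onplane(b,352*k,387*k,.008),'BR',onplane(b,463*k,377*k,.008),'FL',onplane(b,347*k,337*k,.008),'knob',onplane(b,391*k,303*k,.11))
print('scene FR',onplane(a,393*k,378*k,.008),'FL',onplane(a,350*k,333*k,.008),'BR',onplane(a,463*k,330*k,.008))
E
```

```text
side FR [ 0.4913 -0.0204  0.008 ] BR [ 0.6501 -0.0301  0.008 ] FL [0.4981 0.0877 0.008 ] knob [0.5561 0.0292 0.11  ]
scene FR [ 0.4943 -0.0214  0.008 ] FL [0.4983 0.0976 0.008 ] BR [ 0.6486 -0.0276  0.008 ]
```

View pics/crop.png

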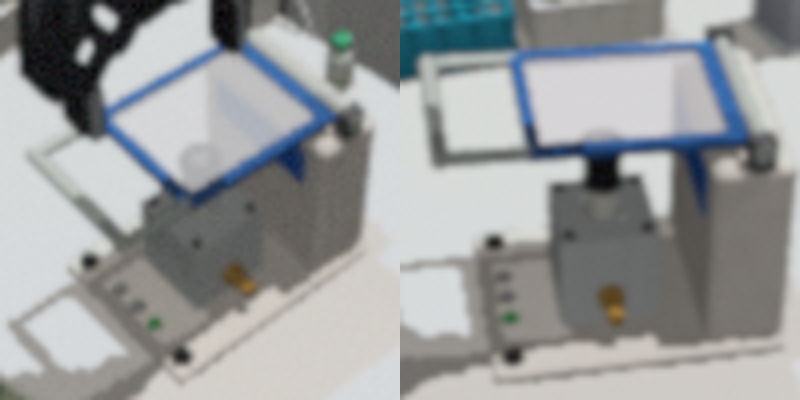

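The crops show the plate corners, block top corners and bar ends clearly (side: bar (423,58)–(437,160); scene: bar (30,152)–(118,243)). Next is a reprojection fit of x, y, yaw and guard angle.

```bash
cat > fit.py <<'E'
from h import *
from scipy.optimize import least_squares
a=np.load('scene.npz');b=np.load('side.npz')
P={'FR':(-.07,-.062,.008),'FL':(-.07,.062,.008),'BR':(.095,-.062,.008),'bFL':(-.028,.028,.068),'bFR':(-.028,-.028,.068),'bBR':(.028,-.028,.068)}
S={'FR':(495,370),'BR':(783,345),'FL':(478,242),'bFL':(552,183),'bFR':(560,237),'bBR':(662,230),'L':(428,60),'R':(438,160)}
C={'FR':(182,376),'FL':(70,268),'BR':(364,250),'bFL':(147,200),'bFR':(197,247),'bBR':(262,205),'L':(34,154),'R':(118,240)}
def pt(n,q):
    x,y,w,g=q
    p=np.array(P[n]) if n in P else np.array([.075-.165*np.cos(g),.042*(1 if n=='L' else -1),.14+.165*np.sin(g)])
    c,s=np.cos(w),np.sin(w); return np.array([x+c*p[0]-s*p[1],y+s*p[0]+c*p[1],p[2]])
def res(q):
    r=[]
    for n,(u,v) in S.items(): r+=list(proj(b,pt(n,q))-[200+(u-400)/4,155+v/4])
    for n,(u,v) in C.items(): r+=list(proj(a,pt(n,q))-[205+u/4,150+v/4])
    return r
f=least_squares(res,[.56,.03,0,.1],loss='soft_l1')
print(f.x,np.round(np.reshape(res(f.x),(-1,2)),1).tolist())
for n in 'LR':print(n,pt(n,f.x))
E
python3 fit.py
```

```text
[ 0.55892508  0.0361214  -0.03953543  0.02701758] [[-0.5, 1.3], [1.1, -0.2], [-0.8, -2.9], [-1.0, -0.5], [0.1, 1.8], [-0.1, 1.2], [0.4, 1.3], [0.3, -0.4], [-0.9, 0.1], [-1.2, -3.3], [1.6, -1.4], [-1.6, -0.6], [-0.5, 1.1], [0.4, 0.5], [0.5, -0.5], [0.8, -0.2]]
L [0.47071563 0.08164346 0.14445736]
R [ 0.46739552 -0.0022909   0.14445736]
```

Pump is at about (0.559, 0.035) with yaw about −2.3°, and the bar middle is at about (0.469, 0.040, 0.144). I'll go above the bar with the jaw partly open.

Request:
play_rows([
  [0, 0, -2.3, -15, 20, 0, 0.3],
  [0, 0, -2.3, -30, 39, 0, 0.3],
  [0, 0, -2.3, -30, 39, -25, 0.3],
  [0, 0, -2.3, -30, 39, -25, 0.3],
  [0, 0, -2.3, -30, 39, -25, 0.3],
  [0, 0, -2.3, -30, 39, -25, 0.3],
])

```text
clock: 0.6
position: [0.4702, 0.0388, 0.2066]
tcp_rot: [-3.141, 0.0, 1.53]
force: [-0.2, -0.4, 0.6]
grip_width: 0.352
finger_force: 0.0
```

```bash
cat >> h.py <<'E'
from scipy.spatial.transform import Rotation as Ro
def wcap():
    s=telemetry.read_state();c=dict(imaging.capture('wrist'))
    T=np.eye(4);T[:3,:3]=Ro.from_euler('xyz',s['tcp_rot']).as_matrix();T[:3,3]=s['position']
    M=np.linalg.inv(T@c['T_tool_cam']);c['R'],c['t']=M[:3,:3],M[:3,3]
    np.savez('wrist.npz',**c);return s,c
E
python3 - <<'E'
from h import *
s,c=wcap();print(s['position'],s['tcp_rot'],s['grip_width'],c['fx'],-c['R'].T@c['t'],c['R'][2])
for p in((.469,.040,.149),(.559,.034,.113)):print(proj(c,p))
d=c['depth'];print(d[::48,::64].round(3))
cv2.imwrite('pics/w0.png',c['color'][...,::-1])
E
```

```text
[0.47024157 0.0387529  0.20663228] [-3.14138103e+00  2.00466177e-04  1.53030434e+00] 0.35169848488023986 304.97418721718634 [0.4734455  0.11730414 0.34929112] [-0.01109853 -0.30646662 -0.9518167 ]
[252.37167958 205.8563882 ]
[362.84180338 192.50674391]
[[0.974 0.306 0.306 0.306 0.305 0.305 0.305 0.307]
 [1.016 0.32  0.319 0.32  0.32  0.32  0.32  0.32 ]
 [1.063 0.967 0.335 0.334 0.334 0.336 0.334 0.334]
 [0.431 0.577 0.349 0.344 0.2   0.202 0.203 0.204]
 [0.381 0.569 0.368 0.353 0.369 0.212 0.216 0.218]
 [0.386 1.235 0.388 0.373 0.386 0.227 0.229 0.229]
 [0.413 1.302 0.107 0.108 0.409 0.108 0.107 1.303]
 [1.383 0.086 0.109 0.081 1.373 0.08  0.112 0.085]]
```

View pics/w0.png

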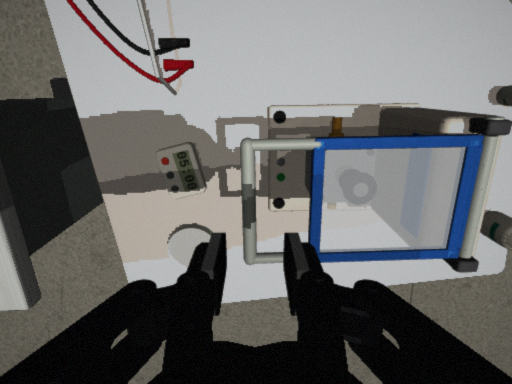

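The wrist view shows the bar at col 249, rows 148–255 (middle at row 201), and the knob through the guard at (358,187). Both lie about 3 mm toward −x and −y from the fit. So the bar is at about (0.467, 0.037) and the knob at about (0.556, 0.031). Descending.

Request:
play_rows([
  [0, 0, 0, -3, -2, -25, 0.3],
  [0, 0, 0, -3, -2, -50, 0.3],
  [0, 0, 0, -3, -2, -73, 0.3],
  [0, 0, 0, -3, -2, -73, 0.3],
  [0, 0, 0, -3, -2, -73, 0.3],
])

```text
clock: 1.07
position: [0.4668, 0.0366, 0.1332]
tcp_rot: [-3.14, 0.0, 1.53]
force: [0.1, -0.9, 0.9]
grip_width: 0.346
finger_force: 0.0
```

Request:
play_rows([
  [0, 0, 0, 0, 0, 0, 0.55],
  [0, 0, 0, 0, 0, 0, 0.65],
  [0, 0, 0, 0, 0, 0, 0.7],
  [0, 0, 0, 0, 0, 0, 0.75],
  [0, 0, 0, 0, 0, 0, 0.8],
  [0, 0, 0, 0, 0, 0, 0.9],
  [0, 0, 0, 0, 0, 0, 1],
  [0, 0, 0, 0, 0, 0, 1],
])

```text
clock: 1.73
position: [0.4658, 0.037, 0.1332]
tcp_rot: [-3.14, 0.0, 1.531]
force: [-4.3, 1.0, 1.0]
grip_width: 0.086
finger_force: 58.5
```

```bash
python3 - <<'E'
import numpy as np
a=np.linspace(.03,1.74,33)
t=.45*(a-.03)
L,d=165,10
x=-L*np.cos(a)+d*np.sin(t); z=L*np.sin(a)-d*np.cos(t)
for k in range(0,32,8):
    print([[round(-.04*np.degrees(t[i]-t[k]),1),round(-np.degrees(t[i]-t[k]),1),0,round(x[i]-x[k],1),round(-.04*(x[i]-x[k]),1),round(z[i]-z[k],1),1] for i in range(k+1,k+9)])
E
```

```text
[[np.float64(-0.1), np.float64(-1.4), 0, np.float64(0.7), np.float64(-0.0), np.float64(8.8), 1], [np.float64(-0.1), np.float64(-2.8), 0, np.float64(1.9), np.float64(-0.1), np.float64(17.6), 1], [np.float64(-0.2), np.float64(-4.1), 0, np.float64(3.6), np.float64(-0.1), np.float64(26.3), 1], [np.float64(-0.2), np.float64(-5.5), 0, np.float64(5.8), np.float64(-0.2), np.float64(34.9), 1], [np.float64(-0.3), np.float64(-6.9), 0, np.float64(8.4), np.float64(-0.3), np.float64(43.4), 1], [np.float64(-0.3), np.float64(-8.3), 0, np.float64(11.4), np.float64(-0.5), np.float64(51.8), 1], [np.float64(-0.4), np.float64(-9.6), 0, np.float64(14.9), np.float64(-0.6), np.float64(60.1), 1], [np.float64(-0.4), np.float64(-11.0), 0, np.float64(18.8), np.float64(-0.8), np.float64(68.1), 1]]
[[np.float64(-0.1), np.float64(-1.4), 0, np.float64(4.3), np.float64(-0.2), np.float64(7.9), 1], [np.float64(-0.1), np.float64(-2.8), 0, np.float64(9.1), np.float64(-0.4), np.float64(15.5), 1], [np.float64(-0.2), np.float64(-4.1), 0, np.float64(14.2), np.float64(-0.6), np.float64(22.9), 1], [np.float64(-0.2), np.float6
[... 1323 characters left out ...]
np.float64(2.2), 1], [np.float64(-0.1), np.float64(-2.8), 0, np.float64(17.7), np.float64(-0.7), np.float64(3.9), 1], [np.float64(-0.2), np.float64(-4.1), 0, np.float64(26.6), np.float64(-1.1), np.float64(5.1), 1], [np.float64(-0.2), np.float64(-5.5), 0, np.float64(35.6), np.float64(-1.4), np.float64(5.9), 1], [np.float64(-0.3), np.float64(-6.9), 0, np.float64(44.6), np.float64(-1.8), np.float64(6.2), 1], [np.float64(-0.3), np.float64(-8.3), 0, np.float64(53.6), np.float64(-2.1), np.float64(6.0), 1], [np.float64(-0.4), np.float64(-9.6), 0, np.float64(62.5), np.float64(-2.5), np.float64(5.4), 1], [np.float64(-0.4), np.float64(-11.0), 0, np.float64(71.4), np.float64(-2.9), np.float64(4.3), 1]]
```

Request:
play_rows([
  [-0.1, -1.4, 0, 0.7, 0, 9, 1],
  [-0.1, -2.8, 0, 2, 0, 17.5, 1],
  [-0.2, -4.1, 0, 3.6, 0, 26, 1],
  [-0.2, -5.5, 0, 5.8, 0, 35, 1],
  [-0.3, -6.9, 0, 8.4, 0, 43.5, 1],
  [-0.3, -8.3, 0, 11.4, -0.5, 52, 1],
  [-0.4, -9.6, 0, 15, -0.5, 60, 1],
  [-0.4, -11, 0, 19, -1, 68, 1],
])

```text
clock: 2.4
position: [0.4823, 0.0366, 0.2008]
tcp_rot: [2.955, -0.002, 1.532]
force: [-13.8, 3.2, 2.5]
grip_width: 0.083
finger_force: 58.9
```

Request:
play_rows([
  [-0.1, -1.4, 0, 3, 0, 8, 1],
  [-0.1, -2.8, 0, 7, 0, 15.5, 1],
  [-0.2, -4.1, 0, 11.5, -0.5, 23, 1],
  [-0.2, -5.5, 0, 17, -1, 30, 1],
  [-0.3, -6.9, 0, 23, -1, 37, 1],
  [-0.3, -8.3, 0, 29, -1, 43.5, 1],
  [-0.4, -9.6, 0, 35.5, -1.5, 50, 1],
  [-0.4, -11, 0, 42.5, -2, 55.5, 1],
])

```text
clock: 3.07
position: [0.527, 0.0354, 0.2599]
tcp_rot: [2.755, -0.004, 1.534]
force: [-18.0, 4.2, 14.0]
grip_width: 0.087
finger_force: 62.0
```

Request:
play_rows([
  [-0.1, -1.4, 0, 6, 0, 6.5, 1],
  [-0.1, -2.8, 0, 13, -0.5, 12.5, 1],
  [-0.2, -4.1, 0, 20.5, -1, 18, 1],
  [-0.2, -5.5, 0, 28, -1, 22.5, 1],
  [-0.3, -6.9, 0, 36.5, -1.5, 27, 1],
  [-0.3, -8.3, 0, 45, -2, 31, 1],
  [-0.4, -9.6, 0, 53.5, -2, 34, 1],
  [-0.4, -11, 0, 62, -2.5, 36.5, 1],
])

```text
clock: 3.73
position: [0.5917, 0.034, 0.2966]
tcp_rot: [2.559, -0.006, 1.536]
force: [-5.2, 6.6, 3.4]
grip_width: 0.079
finger_force: 59.9
```

Request:
play_rows([
  [-0.1, -1.4, 0, 9, -0.5, 2.5, 1],
  [-0.1, -2.8, 0, 18, -0.5, 4.5, 1],
  [-0.2, -4.1, 0, 27, -1, 6, 1],
  [-0.2, -5.5, 0, 36, -1.5, 6.5, 1],
  [-0.3, -6.9, 0, 45, -2, 7, 1],
  [-0.3, -8.3, 0, 54, -2, 7, 1],
  [-0.4, -9.6, 0, 61, -2.5, 6.5, 1],
  [-0.4, -9.6, 0, 61, -2.5, 6.5, 1],
])

```text
clock: 4.4
position: [0.6537, 0.0322, 0.3032]
tcp_rot: [2.389, -0.007, 1.537]
force: [3.4, 12.1, -0.4]
grip_width: 0.077
finger_force: 59.0
```

Request:
play_rows([
  [0, 0, 0, 4, 1, 0, 1],
  [0, 0, 0, 8, 1, -0.5, 1],
  [0, 0, 0, 10, 1, -1, 1],
  [0, 0, 0, 12, 1, -1.5, 1],
  [0, 0, 0, 14, 1, -2, 1],
  [0, 0, 0, 14, 1, -2, 1],
])

```text
clock: 4.9
position: [0.6615, 0.032, 0.3016]
tcp_rot: [2.398, -0.004, 1.536]
force: [-45.1, 10.4, 24.5]
grip_width: 0.077
finger_force: 66.8
```

Force −45 N with the TCP lagging the command: the guard is on its stop. I'll relax the push and then release.

Request:
play_rows([
  [0, 0, 0, -2, 0, 0.5, 1],
  [0, 0, 0, -4, 0, 1, 1],
  [0, 0, 0, -5, 0, 1.5, 1],
  [0, 0, 0, -5, 0, 1.5, 1],
])

```text
clock: 5.23
position: [0.6605, 0.0321, 0.3022]
tcp_rot: [2.394, -0.005, 1.535]
force: [-9.0, 13.6, 4.4]
grip_width: 0.077
finger_force: 60.9
```

Request:
play_rows([
  [0, 0, 0, 0, 0, 0, 0.8],
  [0, 0, 0, 0, 0, 0, 0.6],
  [0, 0, 0, 0, 0, 0, 0.4],
  [0, 0, 0, 0, 0, 0, 0.3],
  [0, 0, 0, 0, 0, 0, 0.2],
  [0, 0, 0, 0, 0, 0, 0.2],
])

```text
clock: 5.73
position: [0.6608, 0.0295, 0.2997]
tcp_rot: [2.397, -0.001, 1.531]
force: [-0.4, -0.0, -1.3]
grip_width: 0.398
finger_force: 0.0
```

```bash
python3 - <<'E'
from h import *
c=cap('side')
cv2.imwrite('pics/s1.png',cv2.resize(c['color'][90:260,160:360,::-1],(800,600*680//600-80)))
s=telemetry.read_state();print(s['position'],s['tcp_rot'],s['joint_positions'])
E
```

```text
[0.66074918 0.02958492 0.29948573] [ 2.39712566e+00 -1.51039214e-03  1.53081529e+00] [ 0.08211568  0.04301019 -0.33236521  0.45457571 -0.08151258  1.66181251]
```

View pics/s1.png

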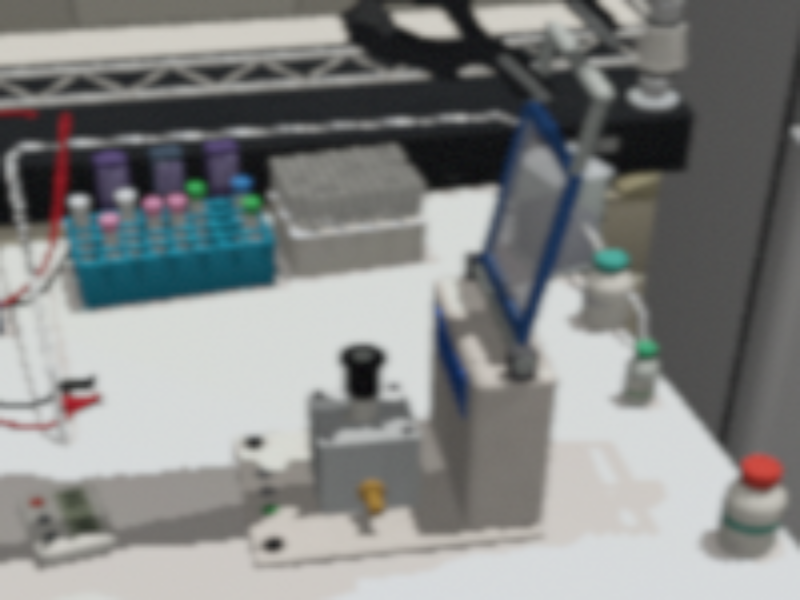

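The guard leans back open on its stop, and the knob is now exposed at (362,370) in the crop. I'll back off along the tool axis and return to tool-down above the knob.

Request:
play_rows([
  [0, 0, 0, -10, 0, 11, 0.1],
  [0, 0, 0, -20, 0, 22, 0.1],
  [0, 0, 0, -34, 0, 36, 0.1],
  [0, 0, 0, -48, 0, 52, 0.1],
  [0, 0, 0, -62, 0, 60, 0.1],
  [0, 7, 0, -75, 0, 60, 0.1],
  [0, 14, 0, -88, 0, 50, 0.1],
  [0, 21, 0, -100, 0, 40, 0.1],
])

```text
clock: 6.45
position: [0.5591, 0.0298, 0.3416]
tcp_rot: [2.762, 0.012, 1.533]
force: [1.5, 0.2, -0.3]
grip_width: 0.452
finger_force: 0.0
```

Request:
play_rows([
  [0, 7, 0, -3, 1, -10, 0.1],
  [0, 14, 0, -5, 1, -30, 0.1],
  [0, 21.6, 0, -5, 1, -50, 0.1],
  [0, 21.6, 0, -5, 1, -80, 0.1],
  [0, 21.6, 0, -5, 1, -110, 0.1],
  [0, 21.6, 0, -5, 1, -135, 0.1],
  [0, 21.6, 0, -5, 1, -135, 0.1],
  [0, 21.6, 0, -5, 1, -135, 0.1],
])

```text
clock: 7.12
position: [0.5547, 0.0308, 0.203]
tcp_rot: [3.141, 0.026, 1.541]
force: [0.1, 0.3, 0.7]
grip_width: 0.451
finger_force: 0.0
```

```bash
python3 - <<'E'
from h import *
s,c=wcap();print(s['position'],s['tcp_rot'],s['grip_width'],-c['R'].T@c['t'])
for p in((.556,.031,.114),(.556,.031,.068)):print(proj(c,p))
b=cap('side');
for p in((.556,.031,.114),(.556,.031,.068)):print('side',(proj(b,p)-[190,160])*5)
A=c['color'][...,::-1]; B=cv2.resize(b['color'][160:240,190:270,::-1],(384,384),interpolation=cv2.INTER_CUBIC)
cv2.imwrite('pics/w1.png',np.hstack([A[:,100:],B])[:, :800])
E
```

```text
[0.55467778 0.03075049 0.20297495] [3.1413819  0.02575121 1.54052025] 0.45119350031491723 [0.55713064 0.11294768 0.34358439]
[255.79885135 190.09924685]
[255.52067556 173.67796763]
side [300.28219818 159.79610679]
side [300.16920624 242.00029297]
```

View pics/w1.png

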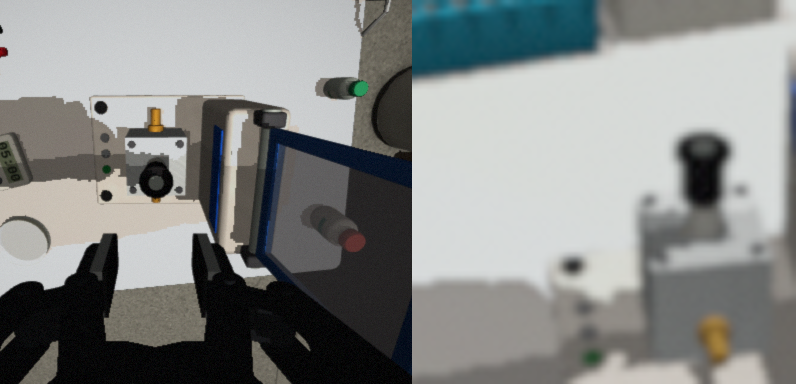

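In the wrist view the knob's flange is at col 255, row 180. In the side crop it is at (302,149). The two disagree slightly in y, so I'll use depth on the dark blob.

```bash
python3 - <<'E'
from h import *
w=np.load('wrist.npz');b=np.load('side.npz')
def cloud(c,u0,u1,v0,v1):
    v,u=np.mgrid[v0:v1,u0:u1];d=c['depth'][v0:v1,u0:u1]
    p=np.stack([(u-c['cx'])/c['fx']*d,(v-c['cy'])/c['fy']*d,d],-1).reshape(-1,3)
    return (p-c['t'])@c['R'],d.reshape(-1)
for n,c,box in(('w',w,(215,300,120,215)),('s',b,(235,275,180,225))):
    X,d=cloud(c,*box);X=X[d>0]
    top=X[(X[:,2]>.105)&(X[:,2]<.125)]
    blk=X[(X[:,2]>.06)&(X[:,2]<.075)]
    print(n,len(top),np.median(top,0),top.min(0),top.max(0));print(' blk',np.median(blk,0),np.percentile(blk,2,0),np.percentile(blk,98,0))
    if n=='w':
        for lo in(.078,.09): 
            k=X[(X[:,2]>lo)&(X[:,2]<.105)];print(len(k),k.min(0),k.max(0))
E
```

```text
w 908 [0.55602894 0.03854742 0.11416282] [0.54277483 0.02402787 0.10980877] [0.56916134 0.05149083 0.11682605]
 blk [0.55637701 0.04684362 0.06815314] [0.52903665 0.01057986 0.06306411] [0.58359775 0.06546661 0.07101671]
63 [0.54718706 0.04348558 0.08724982] [0.56524947 0.04845661 0.09827327]
43 [0.5481995  0.04348558 0.09018063] [0.56524947 0.04845661 0.09827327]
s 158 [0.56281712 0.03351763 0.11389943] [0.54358542 0.00500931 0.10503219] [0.60685984 0.07371045 0.12393748]
 blk [0.5587281  0.02926675 0.06797801] [0.52926344 0.00728878 0.06107172] [0.60674812 0.07400871 0.07416981]
```

The knob is at (0.556, 0.038). I'll correct the 1.5° tilt, align and descend.

Request:
play_rows([
  [1.5, 0, -0.5, 1.3, 7.2, 0, 0.1],
  [1.5, 0, -0.5, 1.3, 7.2, -25, 0.1],
  [1.5, 0, -0.5, 1.3, 7.2, -50, 0.1],
  [1.5, 0, -0.5, 1.3, 7.2, -50, 0.1],
  [1.5, 0, -0.5, 1.3, 7.2, -50, 0.1],
])

```text
clock: 7.63
position: [0.5569, 0.0382, 0.1557]
tcp_rot: [3.138, -0.001, 1.532]
force: [0.3, -0.5, 0.3]
grip_width: 0.449
finger_force: 0.0
```

Request:
play_rows([
  [0, 0, 0, 0, 0, -20, 0.1],
  [0, 0, 0, 0, 0, -40, 0.1],
  [0, 0, 0, 0, 0, -55, 0.1],
  [0, 0, 0, 0, 0, -65, 0.1],
  [0, 0, 0, 0, 0, -73, 0.1],
  [0, 0, 0, 0, 0, -73, 0.1],
  [0, 0, 0, 0, 0, -73, 0.1],
])

```text
clock: 8.22
position: [0.5583, 0.0383, 0.0832]
tcp_rot: [3.135, -0.001, 1.532]
force: [-0.1, 0.3, -0.1]
grip_width: 0.45
finger_force: 0.4
```

```bash
python3 - <<'E'
from h import *
s,c=wcap();print(s['position'],s['tcp_rot'],s['grip_width'],s['force'])
for z in(.114,):print(proj(c,(.556,.038,z)))
b=cap('side')
A=c['color'][...,::-1]; B=cv2.resize(b['color'][150:230,190:270,::-1],(384,384),interpolation=cv2.INTER_CUBIC)
cv2.imwrite('pics/w2.png',np.hstack([A[:,100:],B])[:, :800])
E
```

```text
[0.55825842 0.03830079 0.08317346] [ 3.13518573e+00 -1.30889536e-03  1.53198257e+00] 0.4503611398859703 [-0.08836952  0.26991099 -0.05653878]
[249.51606963 283.7985977 ]
```

View pics/w2.png

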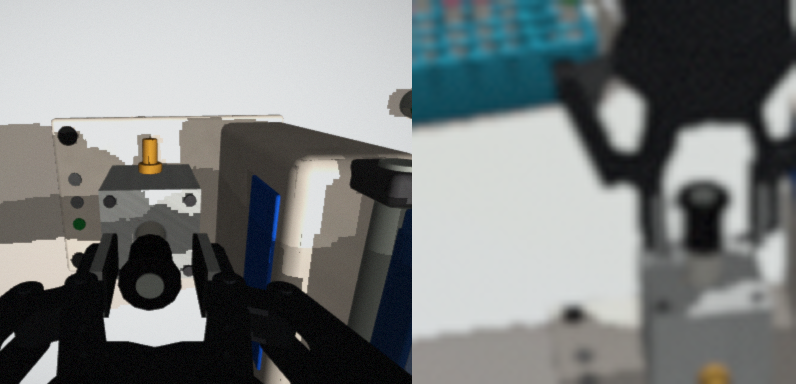

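In the wrist view the knob (col 250) sits about 2 mm toward −x of the finger midline (col 255). I'll correct that and then close stepwise.

Request:
play_rows([
  [0, 0.4, 0, -2.2, 0, -1, 0.2],
  [0, 0.4, 0, -2.2, 0, -1, 0.35],
  [0, 0.4, 0, -2.2, 0, -1, 0.35],
  [0, 0.4, 0, -2.2, 0, -1, 0.4],
  [0, 0.4, 0, -2.2, 0, -1, 0.4],
])

```text
clock: 8.73
position: [0.5549, 0.0382, 0.0807]
tcp_rot: [-3.138, -0.001, 1.532]
force: [0.3, -0.1, 4.7]
grip_width: 0.308
finger_force: 29.2
```

Request:
play_rows([
  [0, 0, 0, 0, 0, 0, 0.43],
  [0, 0, 0, 0, 0, 0, 0.43],
])

```text
clock: 8.9
position: [0.5549, 0.0382, 0.0808]
tcp_rot: [-3.139, -0.001, 1.532]
force: [0.4, 0.3, 5.1]
grip_width: 0.294
finger_force: 50.7
```

Request:
play_rows([
  [0, 0, 0, 0, 0, 0, 0.46],
  [0, 0, 0, 0, 0, 0, 0.5],
  [0, 0, 0, 0, 0, 0.5, 0.55],
  [0, 0, 0, 0, 0, 0.5, 0.6],
])

```text
clock: 9.23
position: [0.5547, 0.0382, 0.0809]
tcp_rot: [-3.138, -0.001, 1.532]
force: [-0.1, -0.5, 3.0]
grip_width: 0.293
finger_force: 58.7
```

Request:
play_rows([
  [0, 0, 0, 0, 0, 1, 0.7],
  [0, 0, 0, 0, 0, 2, 0.7],
  [0, 0, 0, 0, 0, 3, 0.7],
  [0, 0, 0, 0, 0, 4, 0.7],
  [0, 0, 0, 0, 0, 5, 0.7],
  [0, 0, 0, 0, 0, 6, 0.7],
])

```text
clock: 9.73
position: [0.5542, 0.0382, 0.0866]
tcp_rot: [-3.137, -0.001, 1.532]
force: [0.4, 0.6, -1.6]
grip_width: 0.296
finger_force: 58.9
```

Request:
play_rows([
  [0, 0, 0, 0.2, 0, 1.5, 0.7],
  [0, 0, 0, 0.4, 0, 3, 0.7],
  [0, 0, 0, 0.6, 0, 4.5, 0.7],
  [0, 0, 0, 0.7, 0, 6, 0.7],
  [0, 0, 0, 0.8, 0, 7.5, 0.7],
  [0, 0, 0, 0.8, 0, 9, 0.7],
  [0, 0, 0, 0.8, 0, 10.5, 0.7],
  [0, 0, 0, 0.8, 0, 12, 0.7],
])

```text
clock: 10.4
position: [0.5553, 0.0382, 0.0989]
tcp_rot: [-3.137, -0.001, 1.532]
force: [-0.4, 0.1, -1.1]
grip_width: 0.291
finger_force: 58.9
```

Request:
play_rows([
  [0, 0, 0, 0, 0, 2, 0.7],
  [0, 0, 0, 0, 0, 4, 0.7],
  [0, 0, 0, 0, 0, 6, 0.7],
  [0, 0, 0, 0, 0, 8, 0.7],
  [0, 0, 0, 0, 0, 10, 0.7],
  [0, 0, 0, 0, 0, 12, 0.7],
  [0, 0, 0, 0, 0, 13, 0.7],
  [0, 0, 0, 0, 0, 13, 0.7],
])

```text
clock: 11.07
position: [0.5555, 0.0382, 0.1121]
tcp_rot: [-3.138, -0.001, 1.532]
force: [-1.2, -0.3, -1.3]
grip_width: 0.293
finger_force: 59.0
```

```bash
python3 - <<'E'
from h import *
b=cap('side');w=wcap()[1];s=telemetry.read_state();print(s['position'],s['force'],s['finger_force'])
A=cv2.resize(b['color'][95:235,180:320,::-1],(400,400),interpolation=cv2.INTER_CUBIC)
B=cv2.resize(b['color'][170:220,230:280,::-1],(400,400),interpolation=cv2.INTER_CUBIC)
cv2.imwrite('pics/s3.png',np.hstack([A,B]))
p=np.array([.556,.038])
for z in(.068,.073,.079):print(z,(proj(b,(*p,z))-[230,170])*8+[400,0])
E
```

```text
[0.55546244 0.03819669 0.11184767] [-0.73111072 -0.33006811 -2.16288829] 58.98153483867645
0.068 [555.6932698  291.57256159]
0.073 [555.69666779 277.71183919]
0.079 [555.70077604 260.95390793]
```

View pics/s3.png

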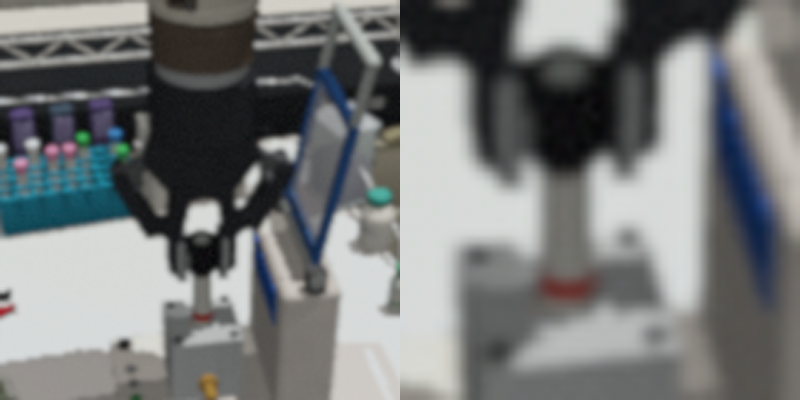

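The red ring is fully visible at the bore mouth (565,288 in the crop), the guard is still open, and the measured rise is 31 mm, which puts the ring about 5 mm clear. I'll hold and hand in.

Request:
play_rows([
  [0, 0, 0, 0, 0, 0, 0.7],
  [0, 0, 0, 0, 0, 0, 0.7],
  [0, 0, 0, 0, 0, 0, 0.7],
  [0, 0, 0, 0, 0, 0, 0.7],
  [0, 0, 0, 0, 0, 0, 0.7],
  [0, 0, 0, 0, 0, 0, 0.7],
])

```text
clock: 11.67
position: [0.5554, 0.0382, 0.1118]
tcp_rot: [-3.138, -0.001, 1.532]
force: [0.7, 0.0, -1.5]
grip_width: 0.29
finger_force: 59.0
```

```bash
python3 -c "
from h import *
print(telemetry.read_state()['position']);print(workorder.close_job())"
```

```text
[0.55540614 0.03819515 0.11179369]
the job is handed in; nothing more can be done
None
```

I handed the job in with the guard open on its stop and the piston gripped and held still, its red ring about 5 mm above the bore's mouth by the measured 31 mm rise; the hand-in gave no verdict.

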